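# Uncover the casting mould, close it on its dowels and hold it shut

## Task

Take the blue dust plate off the lower mould half and lean it against the front of the dark steel dapping block, one short end on the bench. Then fit the upper mould half on the dowels of the lower one, red-banded ends together, faces fully closed, and finish still gripping it and pressing it down with a moderate 10 to 20 N: do not let go. Leave the lower half where it stands, and the brass tin, wax box and loupe undisturbed.

Things in the scene. Friction and masses are not known exactly. Their poses are not given: they have to be found in the camera images.
- lower_face (a point): Centre of the upper (parting) face of the lower mould half, 24 mm above the bench; x along its length, z up. Two upright steel dowels stand on this face at y = 0: 10 mm thick at x = -30 mm, 7 mm thick at x = +30 mm, each 10 mm tall, tapering over the top 5 mm. The blue plate lies over them at the start.
- lower_mouth (a point): Middle of the upper edge of the lower half's -x end (the red-banded end), 42 mm from lower_face, same axes.
- upper_center (a point): Centre (15 mm up) of the upper mould half: loose aluminium block 84 long (x) x 44 wide (y) x 30 mm high, about 0.25 kg, lying on the bench with its dowel holes down. Grasp across the 44 mm width. x along its length, z up; red band round the -x end.
- upper_face (a point): Centre of the upper half's underside, 15 mm below upper_center, same axes; coincides with lower_face when shut. In this face at y = 0 are two blind holes 15 mm deep: 11.6 mm wide at x = -30 mm, 8.6 mm wide at x = +30 mm.
- upper_mouth (a point): Middle of the lower edge of the upper half's -x end (the red-banded end), 42 mm from upper_face; shut, it coincides with lower_mouth.
- plate_center (a point): Centre of the blue plastic dust plate, 100 long (x) x 56 wide (y) x 8 mm thick, about 0.12 kg; z out of its upper face. It starts flat on the lower half, parallel to it, overhanging it by 6 mm at each long side: grasp across the 56 mm width.
- plate_end_a (a point): Middle of the lower edge of the plate's -x short end (50 mm along -x and 4 mm below plate_center).
- plate_end_b (a point): Middle of the lower edge of the plate's +x short end (50 mm along +x and 4 mm below plate_center).
- dust_plate: The blue dust plate; origin at the centre of its underside. Two 15 mm through holes at x = -30 and +30 mm pass over the dowels with 2.5 mm or more of play all round: lift it straight up by 15 mm before moving it sideways.
- lower_half: The lower mould half: loose aluminium block 84 long (x) x 44 wide (y) x 24 mm high, 0.7 kg, standing on the bench. Its -x end carries a red band and the pouring mouth. Origin at the centre of its underside, z up.
- upper_half: The upper mould half; origin at the centre of its underside, z up. It fits only with its red-banded -x end over that of the lower half, and starts turned less than 0.7 rad from it.
- dapping_block: Dark steel dapping block, fixed, 58 deep (x) x 68 wide (y) x 43 mm high; origin at the centre of its underside, z up. Its -x face, 29 mm from the origin, is the front and looks roughly at the robot; the bench before it is free. A plate whose low end stands 70 mm before the front leans on its top edge at 0.55 rad and stays by friction.
- gold_tin: Bystander: round brass-coloured tin, 67 mm across, 20 mm high, loose; origin at the centre of its underside.
- wax_box: Bystander: small clear box with a cake of yellow wax, 58x70x34 mm, loose; origin at the centre of its underside.
- loupe: Bystander: small black folding loupe, 25x50x21 mm, loose; origin at the centre of its underside.

How it is judged:
On the way, in this order (a step that is already met when the one before it is completed fails the run):
1. the dust plate leans on the dapping block, one short end on the bench, let go (angle between dust_plate's own z axis and vertical between 0.3 and 1.1 rad and contact force between dust_plate and dapping_block above 0.05 N and height (world z) of any of plate_end_a, plate_end_b below 0.01 m and contact force between dust_plate and the arm below 0.05 N and contact force between dust_plate and the fingers below 0.05 N and contact force between dust_plate and lower_half below 0.05 N and linear speed of dust_plate below 0.02 m/s), for 0.3 s.
2. the upper half sits fully down on the dowels of the lower half (z of upper_face in the frame of lower_face between -0.003 and 0.002 m and horizontal distance between upper_face and lower_face below 0.003 m and horizontal distance between upper_mouth and lower_mouth below 0.005 m and angle between the z axis of upper_half and the z axis of lower_half, either way round below 0.04 rad), for 0.2 s.
At the end, for the whole second after the job is handed in: The plate leans on the block, 0.3 to 1.1 rad from level, a short end on the bench, free of robot and lower half. Halves shut: gap under 2 mm, centres within 3 mm, banded ends together. Fingers still on the upper half, pressing with 6 to 40 N; lower half flat on the bench (all of step 1 and all of step 2 and contact force between upper_half and lower_half between 6 and 40 N and contact force between upper_half and the fingers above 2 N and angle between lower_half's own z axis and vertical below 0.05 rad and height (world z) of lower_face between 0.021 and 0.027 m); the arm keeps its last pose, push and grip.
It fails at once if the lower half is shifted more than 30 mm (distance of lower_half from where it was at the start of the episode above 0.03 m).
It fails at once if a bystander (tin, wax box, loupe) is moved more than 20 mm (distance of any of gold_tin, wax_box, loupe from where it was at the start of the episode above 0.02 m).
It also fails if it takes over 61 s, if anything falls off the work surface, if the arm or the gripper's body presses on something with over 40 N, if the wrist force passes 120 N, or if a joint passes its speed limit or range.

## Robot

A 6-joint arm with a two-finger parallel gripper is mounted at the origin on a cart in front of the work surface, level with it; the furniture and walls round the work are solid. World frame = base frame: x ahead of the robot, y to its left, z up, the work surface at z = 0. Lengths are in m, angles in rad, forces in N, time in s.
With the tool pointing down it reaches from about 0.375 to 0.825 m from the base axis. Payload 5.5 kg.
Tool frame: the origin (TCP) lies between the finger pads; the fingertips stand 8 mm ahead of it and the grasp point (between the pads) lies 11 mm behind it (manip.tips_ahead is the distance from the TCP to the fingertips, in m); z points along the fingers, y is the line along which they close (so a half turn about z gives the same grasp; the last joint's range is limited). The gripper opens to 85 mm and grips with 20 to 120 N. Pads are 22 mm wide; open, the fingers measure 114 mm over their backs; the gripper's body (76 mm by 85 mm) begins 54 mm behind the grasp point. The pads swing forward as they close: fully open they stand 13 mm farther back than shut.
Start: joints at [1.177, 0.314, -0.047, 1.21, 0, 1.571], TCP at [0.23, 0.554, 0.239] pointing down, gripper open.
Joint ranges: [-2.67, 2.67], [-0.69, 1.73], [-1.03, 1.25], [-2.08, 2.16], [-1.42, 1.45], [-3.14, 3.14]. Speed limits (rad/s): [2.39, 2.39, 3.01, 3.14, 3.14, 3.14].

## Interface

Orientations are given as a unit quaternion [w, x, y, z].
In Python, from workcell import telemetry, cams, job_done, manip gives the robot as it stands. The module is installed in compiled form; this text tells all that it offers.
- The arm moves only by the tool servo_tool, never from a script. Its argument "plan" is text: rows parted by semicolons, each of 6 numbers parted by spaces: the shift along the tool's x, y, z in mm, then the turn, a rotation vector about the tool's x, y, z in rad. A call has exactly 10 rows; each row is the pose to reach, as a shift and turn from the pose commanded when the call began, along the tool's axes at that moment; what a row does not reach only later rows make up. A row lasts 1/12 s, in which the tool goes at most 41.7 mm and 7.16 degrees, less where a joint would pass 70% of its speed; a pose out of reach is approached as far as the arm can. A call with a gripper value outside its range is refused whole. "gripper" is the gripper command: -1 is shut, 1 is fully open, values between are in proportion, set as the call begins (left out, the last holds). The fingers move at their own pace and stop on an object; "newtons" is the grip in N (left out, the last holds). Time passes only in rows, so rows that repeat a pose let the fingers close, or fill a call up. It gives the time, the measured TCP pose, the force, the opening and the grip force at its end, in the units of the state.
- telemetry.observe(): the state, without advancing time (a new reading comes with each control period).
- cams.capture(name): name is "side" or "top"; returns a dict with "frame" (384x512x3 uint8, red, green, blue), "camera_matrix" (3x3 intrinsics, pixels), "view" (4x4, takes a point from world to camera coordinates). Camera axes: x right, y down, z forward; pixel columns grow to the right and rows downward; lengths in m; the calibration is good to about 2 mm. A picture is of the moment at which its call begins. There is no depth.
- job_done(): hands the job in; it is judged then, once.
Trained networks look in a picture, given as the dict that the camera call returned (one of the last four; its "shot" number tells which), for a name from the list of things; names that differ only in an ending like _2 or _b are one class to them, and where a whole thing is asked for, a point or a joint stands for the part that bears it (a point fixed in the world has none). Each returns a list of dicts, best first, with "conf" (0 to 1); they miss things now and then, are a little off and sometimes report something else, mostly with a low value. They report only what shows in the picture. A call takes as long as a camera call.
- cams.boxes_of(thing, picture): "point" ([row, column] in pixels, amid what is visible of it).
- cams.tip_of(thing, picture): "point" ([row, column] in pixels: a listed point, or the origin of a listed thing).
The state is a dict: "time": time; "q": joint angles; "qvel": joint speeds; "effort": joint torques, N m; "tcp_pos": TCP position; "ee_rot": TCP orientation; "wrist_force": force on the tool from outside, world axes, zero at the start; "wrist_torque": the same for the moment, N m; "width": opening from 0.0 (shut) to 1.0 (fully open); "finger_force": force on a finger pad.
Only numpy, scipy, OpenCV 4.12 (cv2) and the standard library are available. Lean on these libraries where they do the work, as an engineer would, in place of code of your own. Each camera call takes 0.05 s, during which the arm holds its last target. There are 200 camera calls.

## Working session

There is one attempt and no reset: what is moved stays moved. The work goes in short steps, Python scripts to look and compute and a tool call to move; the robot and the scene stay as the last step left them, time stands still between calls to the robot, and variables do not carry over. Pictures are saved under pics/ and viewed, at most 10 in all, crops included, and the job is handed in when it is done.

Besides the shell and the picture viewer there is one more tool, called after "Request:" as a command line: name --argument value ..., lists and objects as JSON in quotes. servo_tool: Moves the arm, as the interface text tells. Its arguments: {"type":"object","properties":{"plan":{"type":"string"},"gripper":{"type":"number"},"newtons":{"type":"number"}},"required":["plan"]}

```bash
mkdir -p pics; python3 - <<'E'
from workcell import telemetry, cams, manip
import cv2,numpy as np
s=telemetry.observe();print(s['time'],s['tcp_pos'],s['ee_rot'],s['width'],manip.tips_ahead)
for n in('top','side'):
    p=cams.capture(n);cv2.imwrite(f'pics/{n}0.png',p['frame'][:,:,::-1])
    print(n,p['camera_matrix'].tolist(),np.round(p['view'],4).tolist())
    for t in['lower_face','lower_mouth','upper_center','upper_mouth','upper_half','plate_center','plate_end_a','plate_end_b','dust_plate','lower_half','dapping_block','gold_tin','wax_box','loupe']:
        print(t,[(np.round(d['point'],1).tolist(),round(d['conf'],2)) for d in cams.tip_of(t,p)[:2]])
E
```

```text
0.0 [0.23001184 0.55356175 0.23843723] [-1.81782176e-04  1.95641461e-01  9.80675131e-01 -8.20858932e-04] 0.9989031572523387 0.008
top [[398.3500613828766, 0.0, 257.3035844078789], [0.0, 398.3500613828766, 187.96199868662382], [0.0, 0.0, 1.0]] [[-0.007, -1.0, -0.0009, -0.223], [-0.9938, 0.0071, -0.1106, 0.4989], [0.1106, 0.0001, -0.9939, 1.0524], [0.0, 0.0, 0.0, 1.0]]
lower_face [([206.2, 185.5], 0.54), ([232.9, 288.9], 0.2)]
lower_mouth [([225.4, 188.3], 0.37)]
upper_center [([198.9, 230.3], 0.74)]
upper_mouth [([216.1, 226.7], 0.7), ([194.6, 229.3], 0.17)]
upper_half [([197.2, 228.4], 0.74)]
plate_center [([206.9, 186.3], 0.64)]
plate_end_a [([191.6, 184.2], 0.95), ([228.4, 193.0], 0.79)]
plate_end_b [([191.6, 184.2], 0.95), ([228.4, 193.0], 0.79)]
dust_plate [([209.5, 184.7], 0.56)]
lower_half [([213.8, 187.0], 0.44)]
dapping_block [([164.8, 307.8], 0.66)]
gold_tin [([235.8, 291.5], 0.92), ([198.0, 227.2], 0.61)]
wax_box [([156.1, 164.3], 0.76)]
loupe [([155.5, 162.8], 0.61), ([174.2, 341.0], 0.42)]
side [[366.1464373009494, 0.0, 256.46046158204774], [0.0, 366.1464373009494, 189.10
[... 158 characters left out ...]
0]]
lower_face [([150.0, 224.9], 0.51), ([238.9, 313.6], 0.24)]
lower_mouth [([156.2, 210.1], 0.52)]
upper_center [([178.2, 244.8], 0.97)]
upper_mouth [([187.8, 232.3], 0.81), ([152.4, 224.3], 0.54)]
upper_half [([184.1, 243.8], 0.63), ([157.3, 201.8], 0.44)]
plate_center [([151.5, 223.2], 0.94)]
plate_end_a [([146.3, 240.2], 0.79), ([158.2, 202.1], 0.62)]
plate_end_b [([146.3, 240.2], 0.79), ([158.2, 202.1], 0.62)]
dust_plate [([154.3, 220.7], 0.74)]
lower_half [([160.0, 223.1], 0.62), ([146.0, 239.9], 0.57)]
dapping_block [([237.9, 313.1], 0.72), ([160.7, 222.0], 0.48)]
gold_tin [([235.8, 220.9], 0.87)]
wax_box [([136.5, 268.4], 0.67), ([155.4, 222.0], 0.57)]
loupe [([272.2, 320.9], 0.68)]
```

```bash
python3 - <<'E'
import cv2
a=cv2.imread('pics/top0.png')[125:275,140:365];b=cv2.imread('pics/side0.png')[110:300,160:385]
cv2.imwrite('pics/t0c.png',cv2.resize(a,None,fx=3.5,fy=3.5,interpolation=cv2.INTER_CUBIC))
cv2.imwrite('pics/s0c.png',cv2.resize(b,None,fx=3,fy=3,interpolation=cv2.INTER_CUBIC))
E
```

```text
(no output)
```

View pics/t0c.png

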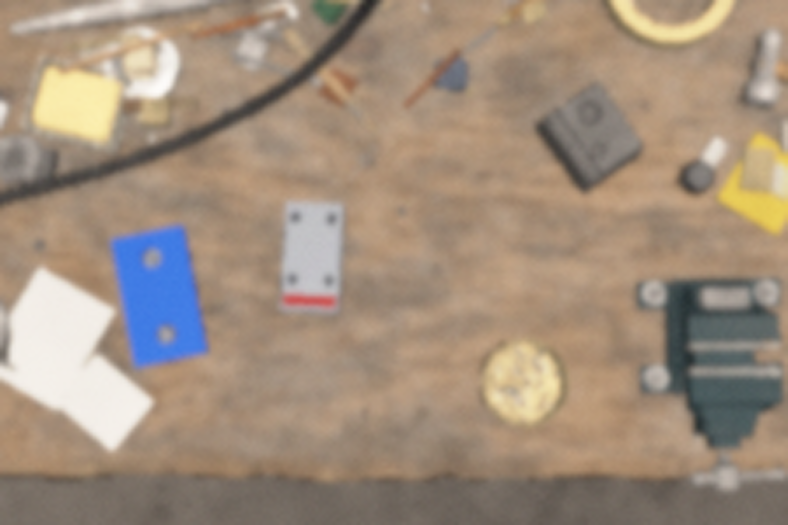

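View pics/s0c.png

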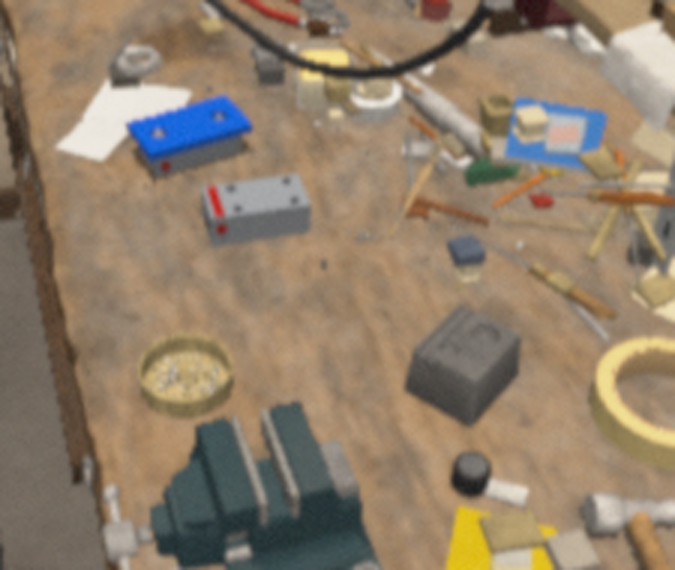

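The top view shows the blue plate at full-image px (185,209), the silver upper half with its red band at the near end (229,198), the dark block turned about 45° (308,164) with its long front face toward lower left, and the tin at (289,233). Next I fit box silhouettes in both views.

```bash
cat > h.py <<'E'
import cv2,numpy as np
from scipy.optimize import minimize
from scipy.spatial.transform import Rotation as R
S=4
def proj(p,P):
    c=P@p['view'][:3,:3].T+p['view'][:3,3]; k=c@p['camera_matrix'].T
    return k[:,:2]/k[:,2:]
def ray(p,uv,z):
    Rv,t=p['view'][:3,:3],p['view'][:3,3]; o=-Rv.T@t
    d=Rv.T@np.linalg.solve(p['camera_matrix'],[uv[0],uv[1],1.]); return o+d*(z-o[2])/d[2]
def corners(x,y,yaw,dims,z0):
    l,w,h=dims; B=np.array([[a*l/2,b*w/2,c*h] for a in(-1,1) for b in(-1,1) for c in(0,1)])
    return R.from_euler('z',yaw).apply(B)+[x,y,z0]
def sil(p,P,roi):
    r0,r1,c0,c1=roi; uv=(proj(p,P)-[c0,r0]+.5)*S-.5
    m=np.zeros(((r1-r0)*S,(c1-c0)*S),np.uint8)
    cv2.fillConvexPoly(m,np.round(cv2.convexHull(uv.astype(np.float32))*16).astype(np.int32),255,shift=4)
    return cv2.resize(m,(c1-c0,r1-r0),interpolation=cv2.INTER_AREA)/255.
def fit(views,dims,z0,x0,bias=False):
    # views: list of (picture, mask float full image, roi); returns x,y,yaw,cost/area
    def f(v):
        P=corners(v[0],v[1],v[2],dims,z0)
        return sum(np.sum((sil(p,P,r)-m[r[0]:r[1],r[2]:r[3]])**2) for p,m,r in views)
    best=None
    for k in range(3):
        s=np.array(x0 if best is None else best.x)
        sx=np.vstack([s]+[s+d for d in np.diag([.008,.008,.15])/(k+1)])
        best=minimize(f,s,method='Nelder-Mead',options=dict(initial_simplex=sx,xatol=1e-4,fatol=.01))
    return np.round(best.x,4),round(best.fun/sum(m[r[0]:r[1],r[2]:r[3]].sum() for p,m,r in views),3)
def hsv(p): return cv2.cvtColor(p['frame'],cv2.COLOR_RGB2HSV).astype(int)
def blue(p): h=hsv(p); return ((abs(h[...,0]-112)<12)&(h[...,1]>150)).astype(float)
def grey(p): # silver + red band
    h=hsv(p); return (((h[...,1]<45)&(h[...,2]>70)&(h[...,2]<235))|(((h[...,0]<6)|(h[...,0]>172))&(h[...,1]>130))).astype(float)
def dark(p): h=hsv(p); return ((h[...,1]<50)&(h[...,2]<110)).astype(float)
E
python3 - <<'E'
from h import *
from workcell import cams
T,D=cams.capture('top'),cams.capture('side')
for n,p,u in(('T',T,[(185,209),(229,198),(308,164),(289,233)]),('S',D,[(223,152),(245,178),(314,230),(222,236)])):
    print(n,[(hsv(p)[v,c].tolist()) for c,v in u],[ray(p,q,z).round(3).tolist() for q,z in zip(u,(.032,.03,.043,.02))])
rt=lambda u,a:(u[1]-a,u[1]+a,u[0]-a,u[0]+a)
def both(name,mask,ut,us,a,b,dims,z0,zt,yaw):
    x0=[*ray(T,ut,zt)[:2],yaw]
    vs=[(T,mask(T),rt(ut,a)),(D,mask(D),rt(us,b))]
    print(name,fit(vs,dims,z0,x0),'T',fit(vs[:1],dims,z0,x0),'S',fit(vs[1:],dims,z0,x0))
both('plate',blue,(185,209),(223,152),28,28,(.1,.056,.008),.024,.032,.17)
both('upper',grey,(229,198),(245,178),20,24,(.084,.044,.03),0,.03,0.)
both('block',dark,(308,164),(314,231),22,30,(.058,.068,.043),0,.043,-.7)
v=np.hstack([np.vstack([m(T)[125:275,140:365]for m in(blue,grey,dark)]),np.vstack([m(D)[110:260,160:385]for m in(blue,grey,dark)])])
cv2.imwrite('pics/m.png',v*255)
E
```

```text
T [[109, 182, 228], [132, 6, 197], [12, 25, 133], [19, 78, 213]] [[0.441, -0.032, 0.032], [0.47, -0.15, 0.03], [0.559, -0.363, 0.043], [0.375, -0.311, 0.02]]
S [[108, 224, 222], [100, 5, 168], [16, 26, 127], [21, 97, 179]] [[0.44, -0.038, 0.032], [0.468, -0.161, 0.03], [0.553, -0.384, 0.043], [0.371, -0.326, 0.02]]
plate (array([ 0.4412, -0.0311,  0.2142]), np.float64(0.24)) T (array([ 0.4426, -0.0305,  0.2138]), np.float64(0.28)) S (array([ 0.4411, -0.0304,  0.2362]), np.float64(0.178))
upper (array([ 0.4708, -0.1481, -0.0515]), np.float64(0.185)) T (array([ 0.4715, -0.1489, -0.0446]), np.float64(0.161)) S (array([ 0.4705, -0.1478, -0.0567]), np.float64(0.196))
block (array([ 0.5652, -0.3664, -0.7971]), np.float64(1.901)) T (array([ 0.556 , -0.359 , -0.7535]), np.float64(5.908)) S (array([ 0.5655, -0.3661, -0.7797]), np.float64(1.201))[ WARN:0@0.967] global loadsave.cpp:1063 imwrite_ Unsupported depth image for selected encoder is fallbacked to CV_8U.
```

View pics/m.png

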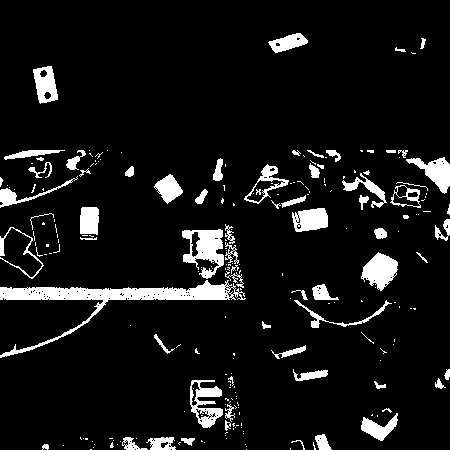

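The masks in the montage: plate and upper half are clean. The block's top face drops out of "dark" at top px (308,164), so I loosen that threshold and soften the blue one.

```bash
cat >> h.py <<'E'
def blue(p): h=hsv(p); return ((abs(h[...,0]-112)<15)&(h[...,1]>100)).astype(float)
def dark(p): h=hsv(p); return ((h[...,1]<60)&(h[...,2]<165)).astype(float)
rt=lambda u,a:(u[1]-a,u[1]+a,u[0]-a,u[0]+a)
def main(m): # largest blob
    n,l,s,_=cv2.connectedComponentsWithStats(m.astype(np.uint8)); return (l==1+np.argmax(s[1:,4])).astype(float)
def clean(m,r):
    o=np.zeros_like(m); q=cv2.morphologyEx(m[r[0]:r[1],r[2]:r[3]],cv2.MORPH_CLOSE,np.ones((5,5)))
    o[r[0]:r[1],r[2]:r[3]]=main(q); return o
E
python3 - <<'E'
from h import *
from workcell import cams
T,D=cams.capture('top'),cams.capture('side')
def both(name,mask,ut,us,a,b,dims,z0,zt,yaw):
    x0=[*ray(T,ut,zt)[:2],yaw]
    vs=[(p,clean(mask(p),rt(u,c)),rt(u,c)) for p,u,c in((T,ut,a),(D,us,b))]
    print(name,fit(vs,dims,z0,x0),'T',fit(vs[:1],dims,z0,x0),'S',fit(vs[1:],dims,z0,x0))
both('plate',blue,(185,209),(223,152),28,28,(.1,.056,.008),.024,.032,.17)
both('upper',grey,(229,198),(245,178),20,24,(.084,.044,.03),0,.03,0.)
both('block',dark,(308,164),(314,231),22,30,(.058,.068,.043),0,.043,-.7)
both('block2',dark,(308,164),(314,231),22,30,(.058,.068,.043),0,.043,.7)
E
```

```text
plate (array([ 0.4413, -0.0316,  0.1965]), np.float64(0.038)) T (array([ 0.4413, -0.0316,  0.1948]), np.float64(0.034)) S (array([ 0.4413, -0.0318,  0.2079]), np.float64(0.04))
upper (array([ 0.4706, -0.1481, -0.0502]), np.float64(0.041)) T (array([ 0.4711, -0.1486, -0.0592]), np.float64(0.055)) S (array([ 0.4702, -0.1477, -0.0576]), np.float64(0.023))
block (array([ 0.5667, -0.3663, -0.9047]), np.float64(0.154)) T (array([ 0.5665, -0.3636, -1.0456]), np.float64(0.131)) S (array([ 0.5658, -0.3665, -0.8325]), np.float64(0.135))
block2 (array([ 0.5649, -0.3668,  0.9261]), np.float64(0.258)) T (array([ 0.5689, -0.3622,  0.2315]), np.float64(0.251)) S (array([ 0.5654, -0.3672,  0.9234]), np.float64(0.188))
```

```bash
cat > m.py <<'E'
import sys; from h import *
from workcell import telemetry
def Rt(psi,tilt=0):
    y=np.array([np.cos(psi),np.sin(psi),0]);z=np.array([0,0,-1.]);x=np.cross(y,z)
    return R.from_matrix(np.c_[x,y,z])*R.from_rotvec([0,tilt,0])
def go(*tg): # targets (x,y,z,psi[,tilt]) as rows from the present pose
    s=telemetry.observe();q=np.array(s['ee_rot']);R0=R.from_quat(q[[1,2,3,0]]);p=np.array(s['tcp_pos'])
    for g in tg:
        d=R0.inv().apply(np.array(g[:3])-p)*1000; r=(R0.inv()*Rt(*g[3:])).as_rotvec()
        print('%.1f %.1f %.1f  %.3f %.3f %.3f'%(*d,*r))
def st():
    s=telemetry.observe();q=np.array(s['ee_rot']);M=R.from_quat(q[[1,2,3,0]]).as_matrix()
    print('t%.2f'%s['time'],'tcp',np.round(s['tcp_pos'],4),'psi %.3f'%np.arctan2(M[1,1],M[0,1]),'z',M[:,2].round(3),'q',np.round(s['q'],2),'F',np.round(s['wrist_force'],1),'w %.3f ff %.1f'%(s['width'],s['finger_force']))
E
python3 -c "
from m import *
st();go((.4413,-.0316,.11,1.767),(.4413,-.0316,.020,1.767))"
```

```text
t1.70 tcp [0.2302 0.5541 0.2393] psi 1.177 z [ 0.  0. -1.] q [ 1.18  0.31 -0.05  1.21 -0.    1.57] F [-0.5  0.6  0.2] w 0.998 ff 0.0
-419.6 -459.9 129.3  0.000 0.000 -0.590
-419.6 -459.9 219.3  0.000 0.000 -0.590
```

Request:
servo_tool --plan "-420 -460 129 0 0 -0.59;-420 -460 129 0 0 -0.59;-420 -460 129 0 0 -0.59;-420 -460 129 0 0 -0.59;-420 -460 129 0 0 -0.59;-420 -460 129 0 0 -0.59;-420 -460 129 0 0 -0.59;-420 -460 129 0 0 -0.59;-420 -460 129 0 0 -0.59;-420 -460 129 0 0 -0.59" --gripper 1 --newtons 30

```text
time: 2.53
tcp_pos: [0.3685, 0.1701, 0.1551]
ee_rot: [0.001, -0.098, 0.995, 0.0]
wrist_force: [1.0, 0.9, -0.0]
width: 0.998
finger_force: 0.0
```

```bash
python3 -c "
from m import *
st();go((.4413,-.0316,.11,1.767),(.4413,-.0316,.06,1.767),(.4413,-.0316,.020,1.767))"
```

```text
t2.53 tcp [0.3685 0.1701 0.1551] psi 1.768 z [ 0.001  0.    -1.   ] q [ 0.43  0.   -0.61  0.95 -0.    0.24] F [ 1.   0.9 -0. ] w 0.998 ff 0.0
-31.9 -212.0 45.1  0.000 0.001 0.001
-31.9 -212.0 95.1  0.000 0.001 0.001
-31.8 -212.0 135.1  0.000 0.001 0.001
```

Request:
servo_tool --plan "-32 -212 45 0 0 0;-32 -212 45 0 0 0;-32 -212 45 0 0 0;-32 -212 45 0 0 0;-32 -212 45 0 0 0;-32 -212 45 0 0 0;-32 -212 45 0 0 0;-32 -212 45 0 0 0;-32 -212 75 0 0 0;-32 -212 75 0 0 0"

```text
time: 3.37
tcp_pos: [0.4384, -0.0284, 0.0776]
ee_rot: [-0.002, -0.099, 0.995, 0.001]
wrist_force: [-1.8, 0.3, -0.5]
width: 0.998
finger_force: 0.0
```

```bash
python3 -c "
from m import *
st();go((.4413,-.0316,.020,1.767))"
```

```text
t3.37 tcp [ 0.4384 -0.0284  0.0776] psi 1.769 z [-0.004  0.001 -1.   ] q [-0.07  0.16 -0.65  0.77  0.   -0.26] F [-1.8  0.3 -0.5] w 0.998 ff 0.0
-2.5 -3.8 57.6  0.002 -0.004 0.002
```

Request:
servo_tool --plan "-2.5 -3.8 15 0 0 0;-2.5 -3.8 35 0 0 0;-2.5 -3.8 50 0 0 0;-2.5 -3.8 57 0 0 0;-2.5 -3.8 57 0 0 0;-2.5 -3.8 57 0 0 0;-2.5 -3.8 57 0 0 0;-2.5 -3.8 57 0 0 0;-2.5 -3.8 57 0 0 0;-2.5 -3.8 57 0 0 0"

```text
time: 4.2
tcp_pos: [0.4446, -0.0332, 0.0238]
ee_rot: [0.001, -0.098, 0.995, -0.0]
wrist_force: [0.2, -0.5, -0.1]
width: 1.002
finger_force: 0.0
```

Request:
servo_tool --plan "0 0 0 0 0 0;0 0 0 0 0 0;0 0 0 0 0 0;0 0 0 0 0 0;0 0 0 0 0 0;0 0 0 0 0 0;0 0 0 0 0 0;0 0 0 0 0 0;0 0 0 0 0 0;0 0 0 0 0 0" --gripper -1 --newtons 30

```text
time: 5.03
tcp_pos: [0.4441, -0.0331, 0.0235]
ee_rot: [0.0, -0.098, 0.995, 0.0]
wrist_force: [-1.7, 0.6, 5.5]
width: 0.648
finger_force: 31.6
```

```bash
python3 -c "
from m import *
st();go((.4413,-.0316,.12,1.767))"
```

```text
t5.03 tcp [ 0.4441 -0.0331  0.0235] psi 1.767 z [ 0.  0. -1.] q [-0.07  0.24 -0.7   0.63  0.   -0.27] F [-1.7  0.6  5.5] w 0.648 ff 31.6
2.5 2.1 -96.5  0.000 0.000 -0.000
```

Request:
servo_tool --plan "0 0 -5 0 0 0;0 0 -12 0 0 0;0 0 -25 0 0 0;0 0 -45 0 0 0;0 0 -70 0 0 0;0 0 -95 0 0 0;0 0 -95 0 0 0;0 0 -95 0 0 0;0 0 -95 0 0 0;0 0 -95 0 0 0"

```text
time: 5.87
tcp_pos: [0.443, -0.0331, 0.1171]
ee_rot: [-0.001, -0.098, 0.995, 0.0]
wrist_force: [-0.2, -0.4, -1.6]
width: 0.648
finger_force: 32.7
```

```bash
python3 - <<'E'
from m import *
st()
def lean(E,th,lowz):
    d=np.array([.6216,-.7833,0])
    for h in lowz:
        rr=Rt(.671,-th); p=np.array([*E,h])-rr.apply([.0525,0,-.0005]); yield (*p,.671,-th)
E=np.array([.5487,-.3436])-.07*np.array([.6216,-.7833])
g=list(lean(E,.55,(.06,.001)));print(np.round(g,4));go(*g)
from workcell import cams
T=cams.capture('top');cv2.imwrite('pics/t1.png',cv2.resize(T['frame'][125:275,140:365,::-1],None,fx=3.5,fy=3.5,interpolation=cv2.INTER_CUBIC))
E
```

```text
t5.87 tcp [ 0.443  -0.0331  0.1171] psi 1.767 z [-0.002  0.    -1.   ] q [-0.07  0.12 -0.59  0.87 -0.   -0.27] F [-0.2 -0.4 -1.6] w 0.648 ff 32.7
[[ 0.5332 -0.324   0.087   0.671  -0.55  ]
 [ 0.5332 -0.324   0.028   0.671  -0.55  ]]
-31.8 -302.9 29.9  0.301 -0.495 1.067
-31.9 -303.0 88.9  0.301 -0.495 1.067
```

View pics/t1.png

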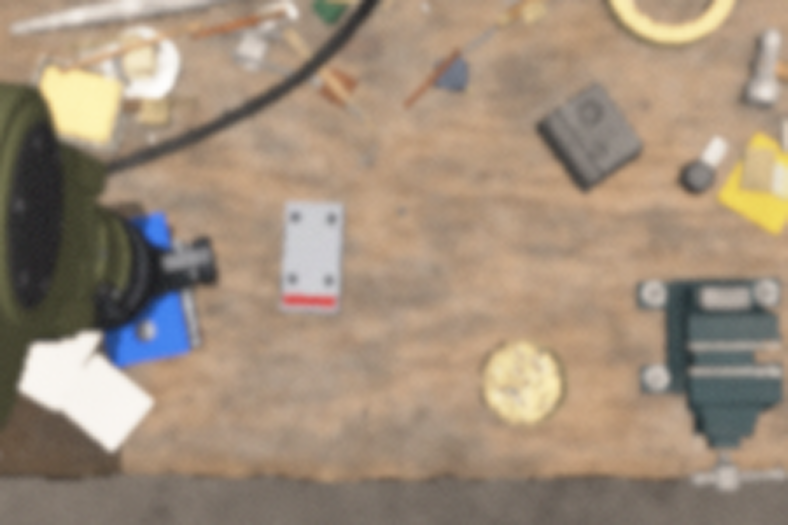

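The plate is lifted in the gripper at crop px (150,290); everything else is unmoved.

Request:
servo_tool --plan "-32 -303 30 0.30 -0.495 1.067;-32 -303 30 0.30 -0.495 1.067;-32 -303 30 0.30 -0.495 1.067;-32 -303 30 0.30 -0.495 1.067;-32 -303 30 0.30 -0.495 1.067;-32 -303 30 0.30 -0.495 1.067;-32 -303 30 0.30 -0.495 1.067;-32 -303 30 0.30 -0.495 1.067;-32 -303 30 0.30 -0.495 1.067;-32 -303 30 0.30 -0.495 1.067"

```text
time: 6.75
tcp_pos: [0.5325, -0.3246, 0.0859]
ee_rot: [0.245, 0.422, 0.865, -0.118]
wrist_force: [-0.5, 1.2, -2.5]
width: 0.647
finger_force: 32.9
```

Request:
servo_tool --plan "0 0 0 0 0 0;0 0 0 0 0 0;0 0 0 0 0 0;0 0 0 0 0 0;0 0 0 0 0 0;0 0 0 0 0 0;0 0 0 0 0 0;0 0 0 0 0 0;0 0 0 0 0 0;0 0 0 0 0 0"

```text
time: 7.58
tcp_pos: [0.5345, -0.3241, 0.0882]
ee_rot: [0.245, 0.418, 0.867, -0.118]
wrist_force: [-0.1, -0.8, -1.3]
width: 0.646
finger_force: 32.9
```

```bash
python3 - <<'E'
from m import *
st();go((.5332,-.324,.087,.671,-.55),(.5332,-.324,.031,.671,-.55))
from workcell import cams
D=cams.capture('side');cv2.imwrite('pics/s1.png',cv2.resize(D['frame'][110:300,160:385,::-1],None,fx=3,fy=3,interpolation=cv2.INTER_CUBIC))
T=cams.capture('top');r=rt((185,209),28)
vs=[(p,clean(grey(p),rt(u,c)),rt(u,c)) for p,u,c in((T,(187,212),26),(D,(223,158),26))]
for v in(vs,vs[:1],vs[1:]):print('lower',fit(v,(.084,.044,.024),0,(.4413,-.0316,.1965)))
np.save('lw.npy',T['frame'])
E
```

```text
t7.58 tcp [ 0.5345 -0.3241  0.0882] psi 0.672 z [ 0.327 -0.409 -0.852] q [-0.42  0.18 -0.78  0.11 -0.24  0.42] F [-0.1 -0.8 -1.3] w 0.646 ff 32.9
1.4 -0.9 0.5  0.002 0.001 -0.000
30.7 -1.0 48.2  0.002 0.001 -0.000
lower (array([ 0.4411, -0.0301,  0.1609]), np.float64(0.206))
lower (array([ 0.4429, -0.0303,  0.1855]), np.float64(0.265))
lower (array([ 0.4399, -0.0291,  0.1835]), np.float64(0.136))
```

View pics/s1.png

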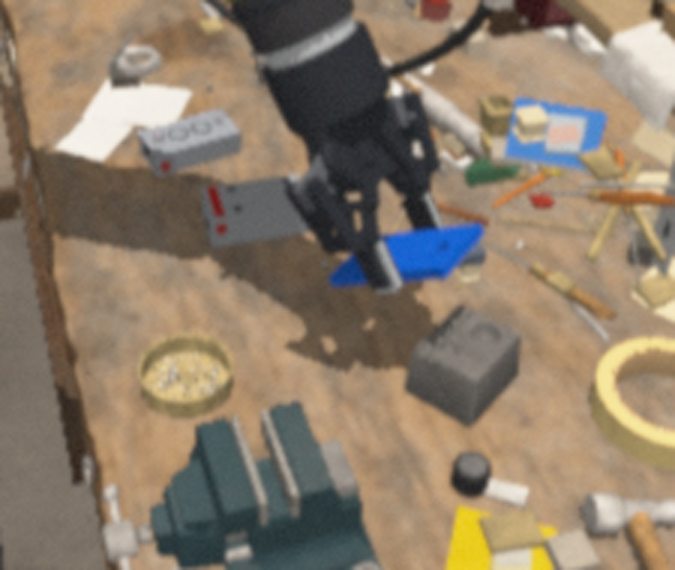

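The side view shows the plate tilted in the gripper above the bench, low end left at crop px (335,283), block at (465,365), and the lower half bared at (190,140). Lowering.

Request:
servo_tool --plan "6 -1 9 0 0 0;12 -1 18 0 0 0;18 -1 27 0 0 0;23 -1 36 0 0 0;27 -1 42 0 0 0;30 -1 47 0 0 0;31 -1 49 0 0 0;32 -1 50 0 0 0;32 -1 50 0 0 0;32 -1 50 0 0 0"

```text
time: 8.52
tcp_pos: [0.5335, -0.324, 0.0292]
ee_rot: [0.246, 0.418, 0.866, -0.118]
wrist_force: [0.3, -0.9, -0.8]
width: 0.644
finger_force: 32.9
```

```bash
python3 - <<'E'
from m import *
st();go((.5332,-.324,.028,.671,-.55))
from workcell import cams
D=cams.capture('side');cv2.imwrite('pics/s2.png',cv2.resize(D['frame'][160:280,230:380,::-1],None,fx=5,fy=5,interpolation=cv2.INTER_CUBIC))
E
```

```text
t8.52 tcp [ 0.5335 -0.324   0.0292] psi 0.671 z [ 0.327 -0.409 -0.852] q [-0.42  0.28 -0.84 -0.05 -0.24  0.42] F [ 0.3 -0.9 -0.8] w 0.644 ff 32.9
0.7 -0.2 1.0  0.002 0.001 -0.001
```

View pics/s2.png

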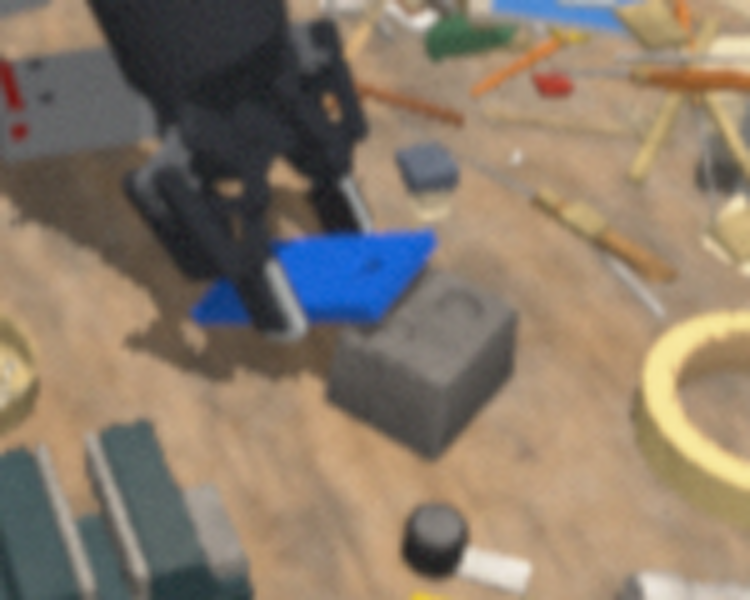

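The plate's upper end sits at the block's front top edge, crop px (400,285), with no contact force yet. I lower 3 mm more before opening.

Request:
servo_tool --plan "0.5 0 0.8 0 0 0;1 0 1.6 0 0 0;1.5 0 2.5 0 0 0;1.5 0 2.5 0 0 0;1.5 0 2.5 0 0 0;1.5 0 2.5 0 0 0;1.5 0 2.5 0 0 0;1.5 0 2.5 0 0 0;1.5 0 2.5 0 0 0;1.5 0 2.5 0 0 0"

```text
time: 9.4
tcp_pos: [0.5337, -0.3242, 0.0265]
ee_rot: [0.246, 0.419, 0.866, -0.118]
wrist_force: [-0.9, -0.7, 6.4]
width: 0.644
finger_force: 33.4
```

Request:
servo_tool --plan "0 0 0 0 0 0;0 0 0 0 0 0;0 0 0 0 0 0;0 0 0 0 0 0;0 0 0 0 0 0;0 0 0 0 0 0;0 0 0 0 0 0;0 0 0 0 0 0;0 0 0 0 0 0;0 0 0 0 0 0" --gripper 0.8

```text
time: 10.23
tcp_pos: [0.5331, -0.3238, 0.0259]
ee_rot: [0.245, 0.418, 0.867, -0.117]
wrist_force: [-0.2, 0.6, -0.1]
width: 0.898
finger_force: 0.0
```

```bash
python3 - <<'E'
from m import *
st()
from workcell import cams
D=cams.capture('side');cv2.imwrite('pics/s3.png',cv2.resize(D['frame'][160:280,230:380,::-1],None,fx=5,fy=5,interpolation=cv2.INTER_CUBIC))
E
```

```text
t10.23 tcp [ 0.5331 -0.3238  0.0259] psi 0.671 z [ 0.327 -0.409 -0.852] q [-0.42  0.29 -0.84 -0.06 -0.24  0.42] F [-0.2  0.6 -0.1] w 0.898 ff 0.0
```

View pics/s3.png

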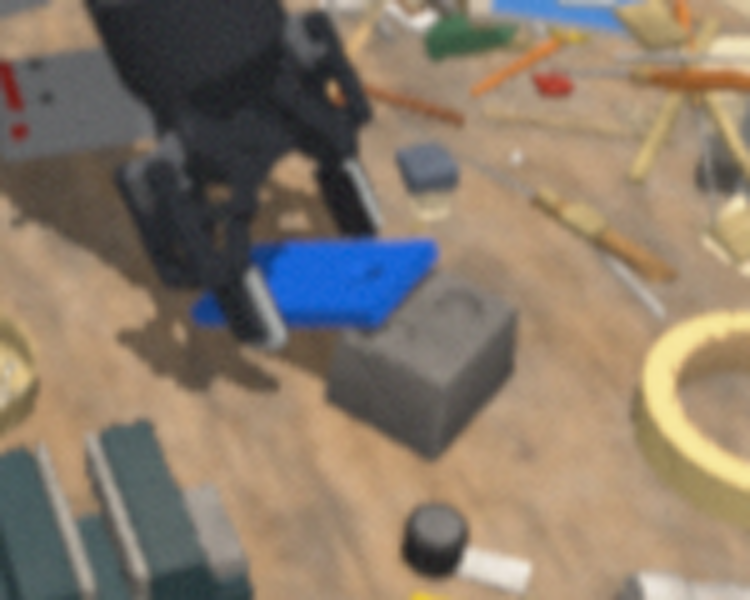

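The plate rests on the block at crop px (380,290), with the fingers clear of it. Retreating.

Request:
servo_tool --plan "0 0 -10 0 0 0;0 0 -25 0 0 0;0 0 -50 0 0 0;0 0 -75 0 0 0;0 0 -90 0 0 0;0 0 -90 0 0 0;0 0 -90 0 0 0;0 0 -90 0 0 0;0 0 -90 0 0 0;0 0 -90 0 0 0"

```text
time: 11.12
tcp_pos: [0.5032, -0.287, 0.1014]
ee_rot: [0.244, 0.419, 0.867, -0.118]
wrist_force: [-0.1, 0.5, 0.3]
width: 0.899
finger_force: 0.0
```

```bash
python3 - <<'E'
from m import *
st();go((.4706,-.1481,.13,1.516))
E
```

```text
t11.12 tcp [ 0.5032 -0.287   0.1014] psi 0.671 z [ 0.325 -0.408 -0.853] q [-0.37  0.08 -0.85  0.15 -0.27  0.46] F [-0.1  0.5  0.3] w 0.899 ff 0.0
95.2 60.9 -91.7  -0.231 0.516 -0.823
```

Request:
servo_tool --plan "95 61 -92 -0.231 0.516 -0.823;95 61 -92 -0.231 0.516 -0.823;95 61 -92 -0.231 0.516 -0.823;95 61 -92 -0.231 0.516 -0.823;95 61 -92 -0.231 0.516 -0.823;95 61 -92 -0.231 0.516 -0.823;95 61 -92 -0.231 0.516 -0.823;95 61 -92 -0.231 0.516 -0.823;95 61 -92 -0.231 0.516 -0.823;95 61 -92 -0.231 0.516 -0.823" --gripper 1

```text
time: 11.95
tcp_pos: [0.4716, -0.1486, 0.1301]
ee_rot: [0.001, 0.029, 1.0, -0.001]
wrist_force: [1.5, 0.6, -0.9]
width: 0.999
finger_force: 0.0
```

```bash
python3 - <<'E'
from m import *
st();go((.4706,-.1481,.07,1.516),(.4706,-.1481,.015,1.516))
from workcell import cams
T=cams.capture('top');D=cams.capture('side')
np.savez('lw2.npz',T=T['frame'],D=D['frame'],**{n+k:p[k] for n,p in(('T',T),('D',D)) for k in('view','camera_matrix')})
a=cv2.resize(np.load('lw.npy')[180:245,150:220,::-1],None,fx=5,fy=5,interpolation=cv2.INTER_CUBIC)
b=cv2.resize(D['frame'][130:195,190:260,::-1],None,fx=5,fy=5,interpolation=cv2.INTER_CUBIC)
cv2.imwrite('pics/lw.png',np.hstack([a,b]))
E
```

```text
t11.95 tcp [ 0.4716 -0.1486  0.1301] psi 1.513 z [ 0.001 -0.001 -1.   ] q [-0.3   0.19 -0.47  0.91 -0.   -0.25] F [ 1.5  0.6 -0.9] w 0.999 ff 0.0
1.1 0.5 60.1  -0.001 0.001 -0.003
1.2 0.6 115.1  -0.001 0.001 -0.003
```

View pics/lw.png

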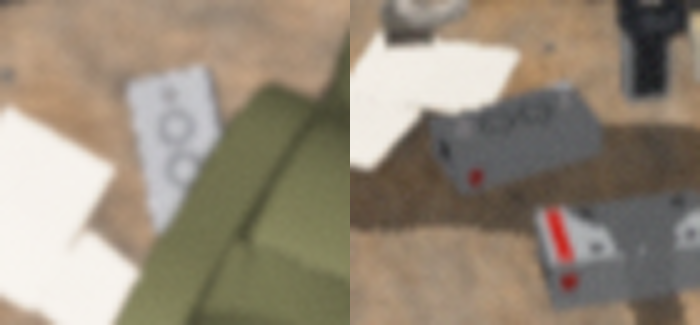

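The left part shows the lower half in the top view, half hidden by the green forearm; the right part shows it whole in the side view, dowels at crop px (495,120) and (540,112). I grasp the upper half, then swing aside for a clear view.

Request:
servo_tool --plan "1 0.5 35 0 0 -0.003;1 0.5 60 0 0 -0.003;1 0.5 80 0 0 -0.003;1 0.5 100 0 0 -0.003;1 0.5 110 0 0 -0.003;1 0.5 115 0 0 -0.003;1 0.5 115 0 0 -0.003;1 0.5 115 0 0 -0.003;1 0.5 115 0 0 -0.003;1 0.5 115 0 0 -0.003"

```text
time: 12.88
tcp_pos: [0.4714, -0.1479, 0.0174]
ee_rot: [0.002, 0.026, 1.0, -0.001]
wrist_force: [0.6, 0.7, 0.8]
width: 1.001
finger_force: 0.0
```

```bash
python3 -c "
from m import *
st();go((.4706,-.1481,.015,1.516))"
```

```text
t12.88 tcp [ 0.4714 -0.1479  0.0174] psi 1.519 z [ 0.004 -0.002 -1.   ] q [-0.3   0.32 -0.6   0.65 -0.   -0.25] F [0.6 0.7 0.8] w 1.001 ff 0.0
0.8 -0.3 2.4  -0.001 0.004 0.003
```

Request:
servo_tool --plan "0 0 0 0 0 0;0 0 0 0 0 0;0 0 0 0 0 0;0 0 0 0 0 0;0 0 0 0 0 0;0 0 0 0 0 0;0 0 0 0 0 0;0 0 0 0 0 0;0 0 0 0 0 0;0 0 0 0 0 0" --gripper -1 --newtons 60

```text
time: 13.72
tcp_pos: [0.4708, -0.1479, 0.0169]
ee_rot: [0.001, 0.026, 1.0, -0.001]
wrist_force: [-1.1, -0.6, 5.4]
width: 0.499
finger_force: 61.9
```

```bash
python3 -c "
from m import *
st();go((.4,-.40,.2,1.1))"
```

```text
t13.72 tcp [ 0.4708 -0.1479  0.0169] psi 1.519 z [ 0.003 -0.002 -1.   ] q [-0.3   0.32 -0.6   0.65 -0.   -0.25] F [-1.1 -0.6  5.4] w 0.499 ff 61.9
57.1 -255.7 -182.9  -0.001 0.003 0.419
```

Request:
servo_tool --plan "0 0 -15 0 0 0;0 0 -50 0 0 0;0 0 -90 0 0 0;0 0 -130 0 0 0;20 -40 -170 0 0 0.1;57 -256 -183 0 0 0.42;57 -256 -183 0 0 0.42;57 -256 -183 0 0 0.42;57 -256 -183 0 0 0.42;57 -256 -183 0 0 0.42"

```text
time: 14.55
tcp_pos: [0.4047, -0.3772, 0.1967]
ee_rot: [0.001, 0.234, 0.972, -0.0]
wrist_force: [1.3, -0.8, -2.5]
width: 0.502
finger_force: 61.8
```

```bash
python3 - <<'E'
from m import *
from workcell import cams
st()
T=cams.capture('top');D=cams.capture('side')
np.savez('lw3.npz',T=T['frame'],D=D['frame'],**{n+k:p[k] for n,p in(('T',T),('D',D)) for k in('view','camera_matrix')})
for t in('lower_face','lower_mouth'):
    for p in(T,D):
        print(t,[(ray(p,np.array(d['point'])[::-1],.024).round(4)[:2].tolist(),round(d['conf'],2)) for d in cams.tip_of(t,p)[:2]])
a=cv2.resize(T['frame'][165:255,140:240,::-1],None,fx=4,fy=4,interpolation=cv2.INTER_CUBIC)
b=cv2.resize(D['frame'][110:200,180:280,::-1],None,fx=4,fy=4,interpolation=cv2.INTER_CUBIC)
cv2.imwrite('pics/lw3.png',np.hstack([a,b]))
E
```

```text
t14.55 tcp [ 0.4047 -0.3772  0.1967] psi 1.099 z [ 0.002 -0.    -1.   ] q [-0.75  0.25 -0.24  1.09  0.   -0.28] F [ 1.3 -0.8 -2.5] w 0.502 ff 61.8
lower_face [([0.4467, -0.0235], 0.7), ([0.4955, -0.2923], 0.53)]
lower_face [([0.4425, -0.0377], 0.74)]
lower_mouth [([0.4053, -0.0443], 0.85)]
lower_mouth [([0.3965, -0.0251], 0.78)]
```

View pics/lw3.png

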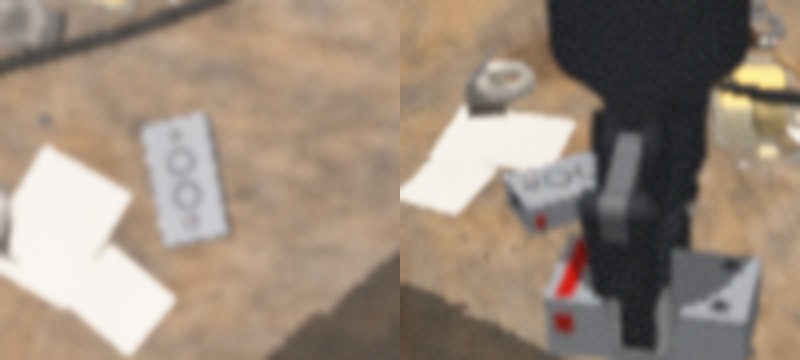

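The top view now shows the lower half whole at crop px (185,180), its corners clear of the white paper; in the side view the gripper hides part of it. I fit the clear top view together with the earlier side view.

```bash
python3 - <<'E'
from h import *
L=lambda f,n:dict(frame=(z:=np.load(f))[n],view=z[n+'view'],camera_matrix=z[n+'camera_matrix'])
T,D=L('lw3.npz','T'),L('lw2.npz','D')
def g(p,hi,smax): h=hsv(p); return (((h[...,1]<smax)&(h[...,2]>50)&(h[...,2]<hi))|(((h[...,0]<8)|(h[...,0]>170))&(h[...,1]>120))).astype(float)
import sys
print(hsv(T)[210,186],hsv(D)[160,222],hsv(D)[170,218],hsv(T)[210,178])
for hi,sm in((225,45),(230,60)):
    vs=[]
    for p,r in((T,(190,230,172,200)),(D,(140,174,200,244))):
        m=clean(g(p,hi,sm),r); vs.append((p,m,r)); 
    for v in(vs,vs[:1],vs[1:]):print(fit(v,(.084,.044,.024),0,(.4413,-.0316,.1965)))
    m=vs[0][1]; print('\n'.join(''.join('#'if a else'.'for a in row) for row in m[190:230,172:200])) if hi==225 else 0
    m=vs[1][1]; print('\n'.join(''.join('#'if a else'.'for a in row) for row in m[140:174,200:244])) if hi==225 else 0
E
```

```text
[120   7 175] [105  15 100] [15 79 90] [  4  10 186]
(array([ 0.4403, -0.0312,  0.1923]), np.float64(0.074))
(array([ 0.4413, -0.0312,  0.202 ]), np.float64(0.028))
(array([ 0.4398, -0.031 ,  0.1615]), np.float64(0.108))
............................
............................
............................
..............######........
.........############.......
....#################.......
...##################.......
...##################.......
...##################.......
...###################......
...###################......
....##################......
....##################......
....##################......
....###################.....
....###################.....
....###################.....
.....##################.....
.....##################.....
.....##################.....
.....###################....
.....###################....
......##################....
......##################....
......##################....
.......##################...
.......##################...
.......##################...
.......##################...
.......##################...
.......##
[... 1278 characters left out ...]
.#############################.......
........#########################...........
.........###################................
..........###############...................
...........############.....................
...........########.........................
............###.............................
............................................
............................................
............................................
............................................
............................................
(array([ 0.4399, -0.032 ,  0.181 ]), np.float64(0.158))
(array([ 0.4417, -0.0304,  0.2453]), np.float64(0.161))
(array([ 0.4396, -0.0319,  0.1543]), np.float64(0.151))
```

```bash
python3 -c "
from m import *
st();go((.441,-.0312,.16,1.769),(.441,-.0312,.08,1.769))"
```

```text
t14.85 tcp [ 0.4055 -0.3747  0.196 ] psi 1.099 z [ 0.001  0.001 -1.   ] q [-0.75  0.24 -0.24  1.09  0.   -0.28] F [ 0. -0. -2.] w 0.502 ff 62.1
124.4 322.1 36.3  0.001 0.001 -0.670
124.4 322.0 116.3  0.001 0.001 -0.670
```

Request:
servo_tool --plan "124 322 36 0 0 -0.67;124 322 36 0 0 -0.67;124 322 36 0 0 -0.67;124 322 36 0 0 -0.67;124 322 36 0 0 -0.67;124 322 36 0 0 -0.67;124 322 36 0 0 -0.67;124 322 36 0 0 -0.67;124 322 36 0 0 -0.67;124 322 36 0 0 -0.67"

```text
time: 15.68
tcp_pos: [0.4408, -0.028, 0.1599]
ee_rot: [0.0, -0.103, 0.995, 0.0]
wrist_force: [0.7, -0.8, -1.4]
width: 0.5
finger_force: 62.4
```

```bash
python3 -c "
from m import *
st();go((.441,-.0312,.08,1.769))"
```

```text
t15.68 tcp [ 0.4408 -0.028   0.1599] psi 1.777 z [ 0.001  0.    -1.   ] q [-0.06  0.07 -0.54  0.97  0.   -0.27] F [ 0.7 -0.8 -1.4] w 0.500 ff 62.4
0.5 -3.2 79.9  0.000 0.001 0.008
```

Request:
servo_tool --plan "0.5 -3 30 0 0 0.008;0.5 -3 55 0 0 0.008;0.5 -3 70 0 0 0.008;0.5 -3 80 0 0 0.008;0.5 -3 80 0 0 0.008;0.5 -3 80 0 0 0.008;0.5 -3 80 0 0 0.008;0.5 -3 80 0 0 0.008;0.5 -3 80 0 0 0.008;0.5 -3 80 0 0 0.008"

```text
time: 16.52
tcp_pos: [0.4426, -0.0358, 0.0812]
ee_rot: [0.002, -0.095, 0.995, -0.001]
wrist_force: [0.2, 0.1, -2.3]
width: 0.5
finger_force: 62.3
```

```bash
python3 - <<'E'
from m import *
from workcell import cams
st();go((.441,-.0312,.056,1.769))
D=cams.capture('side')
cv2.imwrite('pics/ap.png',cv2.resize(D['frame'][100:200,170:290,::-1],None,fx=6,fy=6,interpolation=cv2.INTER_CUBIC))
np.savez('ap.npz',D=D['frame'])
E
```

```text
t16.52 tcp [ 0.4426 -0.0358  0.0812] psi 1.761 z [ 0.003 -0.001 -1.   ] q [-0.08  0.15 -0.64  0.77 -0.   -0.27] F [ 0.2  0.1 -2.3] w 0.500 ff 62.3
0.8 4.9 25.2  -0.002 0.003 -0.008
```

View pics/ap.png

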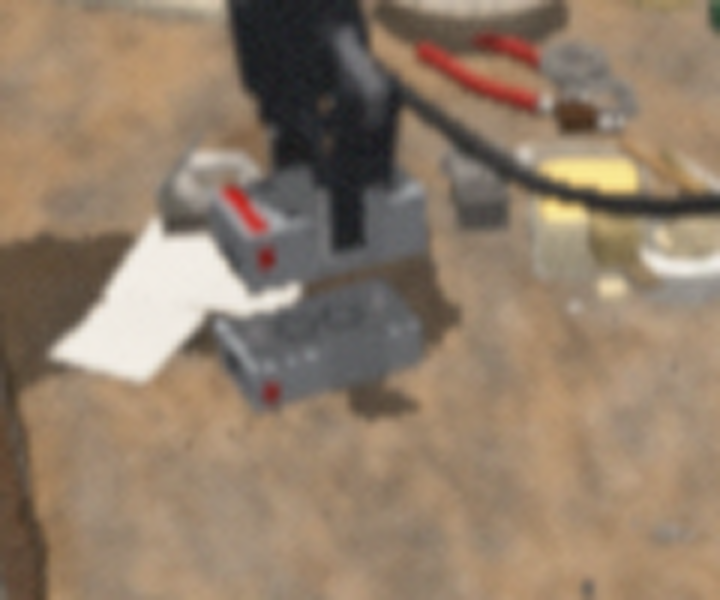

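The upper half hangs above the lower half with the banded ends on the same side (crop px (265,255) over (270,390)). Correct the lateral error and go to just above the dowels.

Request:
servo_tool --plan "0.8 4.9 0 0 0 -0.008;0.8 4.9 10 0 0 -0.008;0.8 4.9 20 0 0 -0.008;0.8 4.9 25 0 0 -0.008;0.8 4.9 25 0 0 -0.008;0.8 4.9 25 0 0 -0.008;0.8 4.9 25 0 0 -0.008;0.8 4.9 25 0 0 -0.008;0.8 4.9 25 0 0 -0.008;0.8 4.9 25 0 0 -0.008"

```text
time: 17.4
tcp_pos: [0.4407, -0.0311, 0.0557]
ee_rot: [0.001, -0.099, 0.995, -0.001]
wrist_force: [-0.2, 0.0, -2.4]
width: 0.504
finger_force: 62.5
```

```bash
python3 - <<'E'
from m import *
from workcell import cams
st();go((.441,-.0312,.0409,1.769))
D=cams.capture('side');st();D=cams.capture('side');st()
E
```

```text
t17.40 tcp [ 0.4407 -0.0311  0.0557] psi 1.769 z [ 0.002 -0.001 -1.   ] q [-0.07  0.18 -0.68  0.71 -0.   -0.27] F [-0.2  0.  -2.4] w 0.504 ff 62.5
-0.3 -0.2 14.8  -0.001 0.002 0.000
t17.45 tcp [ 0.4406 -0.031   0.0557] psi 1.769 z [ 0.002 -0.001 -1.   ] q [-0.07  0.18 -0.68  0.71 -0.   -0.27] F [ 0.9 -0.  -2.4] w 0.497 ff 62.5
t17.50 tcp [ 0.4405 -0.0311  0.0556] psi 1.769 z [ 0.002 -0.001 -1.   ] q [-0.07  0.18 -0.68  0.71 -0.   -0.27] F [-0.3  0.4 -1.6] w 0.502 ff 62.5
```

Request:
servo_tool --plan "-0.3 0 1 0 0 0;-0.3 0 2 0 0 0;-0.3 0 3 0 0 0;-0.3 0 4 0 0 0;-0.3 0 5 0 0 0;-0.3 0 6 0 0 0;-0.3 0 7 0 0 0;-0.3 0 8 0 0 0;-0.3 0 8 0 0 0;-0.3 0 8 0 0 0"

```text
time: 18.33
tcp_pos: [0.4406, -0.031, 0.0473]
ee_rot: [0.001, -0.099, 0.995, -0.001]
wrist_force: [0.5, 0.2, -2.4]
width: 0.499
finger_force: 62.5
```

Past the dowel tips with no contact force; continue.

Request:
servo_tool --plan "0 0 0.7 0 0 0;0 0 1.4 0 0 0;0 0 2 0 0 0;0 0 2.7 0 0 0;0 0 3.4 0 0 0;0 0 4 0 0 0;0 0 4.6 0 0 0;0 0 5.2 0 0 0;0 0 5.2 0 0 0;0 0 5.2 0 0 0"

```text
time: 19.17
tcp_pos: [0.4407, -0.0316, 0.0422]
ee_rot: [0.001, -0.099, 0.995, -0.001]
wrist_force: [-0.2, -4.9, -0.4]
width: 0.5
finger_force: 62.7
```

Request:
servo_tool --plan "0 -0.5 0 0 0 0;0 -0.5 0.5 0 0 0;0 -0.5 1 0 0 0;0 -0.5 1.3 0 0 0;0 -0.5 1.6 0 0 0;0 -0.5 1.8 0 0 0;0 -0.5 2 0 0 0;0 -0.5 2 0 0 0;0 -0.5 2 0 0 0;0 -0.5 2 0 0 0"

```text
time: 20.0
tcp_pos: [0.4407, -0.0317, 0.0409]
ee_rot: [0.001, -0.099, 0.995, -0.001]
wrist_force: [-4.5, -4.8, 11.2]
width: 0.5
finger_force: 64.0
```

Request:
servo_tool --plan "0.2 -0.2 0 0 0 0;0.4 -0.4 0.1 0 0 0;0.4 -0.4 0.2 0 0 0;0.4 -0.4 0.2 0 0 0;0.4 -0.4 0.2 0 0 0;0.4 -0.4 0.2 0 0 0;0.4 -0.4 0.2 0 0 0;0.4 -0.4 0.2 0 0 0;0.4 -0.4 0.2 0 0 0;0.4 -0.4 0.2 0 0 0"

```text
time: 20.83
tcp_pos: [0.4407, -0.0317, 0.0409]
ee_rot: [0.001, -0.099, 0.995, -0.0]
wrist_force: [-3.2, -2.0, 11.3]
width: 0.499
finger_force: 64.2
```

```bash
python3 - <<'E'
from m import *
from workcell import cams
st()
T=cams.capture('top');D=cams.capture('side');st()
z=np.load('lw3.npz')
print('plate a/b',[(np.round(d['point'],0).tolist(),round(d['conf'],2)) for t in('plate_end_a','dust_plate') for d in cams.tip_of(t,D)[:2]])
n,l,s,c=cv2.connectedComponentsWithStats(blue(D).astype(np.uint8));print([(s[i].tolist()) for i in range(1,n) if s[i,4]>80])
# plate silhouette fit against leaning model
d=np.array([.6216,-.7833,0]);E=np.array([.505,-.289,0.])
def P(e,th):
    B=np.array([[a,b,k] for a in(0,.1) for b in(-.028,.028) for k in(0,.008)])
    u=d*np.cos(th)+[0,0,np.sin(th)];w=np.array([.7833,.6216,0]);nn=np.cross(u,w);nn*=np.sign(nn[2])
    return E+e*d+B[:,:1]*u+B[:,1:2]*w+B[:,2:]*nn
for p,nm in((D,'side'),(T,'top')):
    m=main(blue(p)*(np.indices(blue(p).shape)[1]<330));r,cc=np.where(m>0);roi=(r.min()-8,r.max()+9,cc.min()-8,cc.max()+9)
    best=min(((((sil(p,P(e,th),roi)-m[roi[0]:roi[1],roi[2]:roi[3]])**2).sum()/m.sum(),e,th) for e in np.arange(-.015,.016,.003) for th in np.arange(0,1.2,.05)))
    print(nm,roi,np.round(best,3))
E
```

```text
t20.83 tcp [ 0.4407 -0.0317  0.0409] psi 1.769 z [ 0.003 -0.    -1.   ] q [-0.07  0.21 -0.69  0.67 -0.   -0.27] F [-3.2 -2.  11.3] w 0.499 ff 64.2
t20.93 tcp [ 0.4407 -0.0317  0.0409] psi 1.769 z [ 0.003 -0.    -1.   ] q [-0.07  0.21 -0.69  0.67 -0.   -0.27] F [-4.4 -2.4 11.8] w 0.500 ff 64.2
plate a/b [([215.0, 311.0], 0.64), ([217.0, 273.0], 0.62), ([222.0, 293.0], 0.78), ([151.0, 223.0], 0.49)]
[[341, 144, 21, 16, 100], [329, 155, 24, 10, 99], [269, 208, 48, 18, 643]]
side (np.int64(200), np.int64(234), np.int64(261), np.int64(325)) [ 0.082 -0.     0.55 ]
top (np.int64(149), np.int64(202), np.int64(265), np.int64(319)) [ 0.079 -0.     0.6  ]
```

```bash
python3 -c "
from workcell import job_done
print(job_done())"
```

```text
the job is handed in; nothing more can be done
None
```

The job is handed in (no verdict came back): the plate leans on the dapping block at about 0.55 rad, and the upper half is on the dowels at the expected shut height, still gripped and pressed down with about 14 N.

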